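Register a wooden blank against the stops of a drilling jig

TASK

Take the longer wooden blank out of the rack, lay it down flat on a wide face on the bench and let go, then pick it up again and put it flat on the plate of the drilling jig. Press its long side firmly but gently against the two round side pins, then press its end in the same way against the square end stop, and leave it flush against all three stops. Do not knock or shift anything else.

Things in the scene. Friction and masses are not known exactly. Their poses are not given: they have to be found in the camera images.
- blank: the work piece: the LONGER of two pale wooden blanks that stand on edge in the rack; 120 mm long (own x), 24 mm thick (own y), 50 mm wide (own z, upright at the start), about 0.1 kg. Origin at its centre. Once it lies flat on a wide face, own y is vertical (up or down, either is good) and its centre is 12 mm above what it lies on
- rack: plywood rack, fixed, plate 160 x 150 x 6 mm with two parallel slots along its own x, centred 42 mm either side of its middle line (own y = -42 and +42 mm); slot walls reach 18 mm above the bench, slots are 28 mm wide with open ends and their floor 6 mm above the bench, so a blank in it reaches 56 mm. Origin at the centre of its underside. Which slot holds the longer blank varies
- offcut: the shorter wooden blank in the other slot of the rack: 70 x 24 x 50 mm, same wood, origin at its centre; to be left alone
- jig: drilling jig, fixed: aluminium base plate 190 mm (own x) x 130 mm (own y), top face 12 mm above the bench, origin at the centre of its underside, own z up. The stops stand on it; the sides towards own -x and -y are open
- side_pins: the two round steel side pins of the jig, 12 mm diameter, 16 mm high, 84 mm between their axes along the jig's x; origin midway between them at the plate's top face, axes parallel to the jig's. The blank's long side lies against them from the jig's -y side (contact 6 mm from the origin towards -y); between the pins 72 mm are free, room for a finger
- end_stop: the square steel end stop of the jig, 16 mm (own x) x 30 mm (own y), 16 mm high; origin at the centre of its foot on the plate's top face, axes parallel to the jig's. The blank's end lies against its face towards the jig's -x (8 mm from the origin)
- home (a point): point of the jig where the blank's centre is when it lies flat on the plate (12 mm above the plate's top face, 24 mm above the bench) with its long side against both side pins and its end against the end stop; axes parallel to the jig's, and the blank's length lies along its x
- dowel_a: wooden dowel standing on the bench, 30 mm diameter, 75 mm high, origin at the centre of its foot; leave alone
- dowel_b: wooden dowel standing, 30 mm diameter, 110 mm high, origin at its foot; leave alone
- dowel_c: wooden dowel standing, 30 mm diameter, 60 mm high, origin at its foot; leave alone
- screwdriver: screwdriver lying on the bench at the right; leave alone
- bottle: clear water bottle with a cap, standing at the left, 64 mm diameter, 190 mm high, origin at its foot; leave alone
Mind the look-alikes: they are no part of the job. Leave any grey look-alike of the blank alone.

How it is judged:
By the outcome, as a careful person would: the job done as asked, in the order asked, and still so for the second after the job is handed in, with the robot touching nothing.
It also fails if it takes over 67 s, if anything falls off the work surface, if the arm or the gripper's body presses on something with over 40 N, if the wrist force passes 120 N, or if a joint passes its speed limit or range.

ROBOT

A 6-joint arm with a two-finger parallel gripper is mounted at the origin on the work surface. World frame = base frame: x ahead of the robot, y to its left, z up, the work surface at z = 0. Lengths are in m, angles in rad, forces in N, time in s.
With the tool pointing down it reaches from about 0.225 to 0.875 m from the base axis. Payload 3.4 kg.
Tool frame: the origin (TCP) lies midway between the tips of the shut fingers; the grasp point (between the pads) lies 19 mm behind it; z points along the fingers, y is the direction in which the jaws open and shut (so a half turn about z gives the same grasp; the last joint's range is limited). The gripper opens to 85 mm and grips with 20 to 120 N. Pads are 22 mm wide; open, the fingers measure 114 mm over their backs; the gripper's body (76 mm by 85 mm) begins 54 mm behind the grasp point. The pads swing forward as they close: fully open they stand 13 mm farther back than shut.
Start: joints at [1.216, 0.276, 1.505, -0, 1.361, -0.121], TCP at [0.133, 0.559, 0.231] pointing down, gripper open.
Joint ranges: [-2.89, 2.89], [-0.75, 2.08], [0.22, 2.7], [-1.18, 4.32], [0.11, 2.71], [-2.7, 2.7]. Speed limits (rad/s): [2.57, 2.57, 3.14, 3.14, 3.14, 3.14].

INTERFACE

Orientations are given as a unit quaternion [x, y, z, w].
In Python, from cell import bot gives the robot as it stands.
- The arm moves only by the tool play_rows, never from a script. Its arguments are lists of equal length, an entry for each row: "translation": the shift along the world's x, y, z in cm, a list of three; "rotation": the turn, a rotation vector about the world's x, y, z in rad, a list of three; "claw": the closure, from 0 (fully open) to 1 (shut). In form: {"translation": [[tx, ty, tz], ...], "rotation": [[rx, ry, rz], ...], "claw": [claw, ...]}. A call has 1 to 20 rows; each row is the pose to reach, as a shift and turn from the pose commanded when the call began; what a row does not reach only later rows make up. A row lasts 1/10 s, in which the tool goes at most 50 mm and 8.59 degrees, less where a joint would pass 70% of its speed; a pose out of reach is approached as far as the arm can. A call with a gripper value outside its range is refused whole. The fingers move at their own pace and stop on an object; the grip force is fixed at half the most. Time passes only in rows, so rows that repeat a pose let the fingers close. It gives the time, the measured TCP pose, the force and the opening at its end, in the units of the state.
- bot.get_state(): the state, without advancing time (a new reading comes with each control period).
- bot.grab_frame(name): name is "scene" or "top" or "wrist"; returns the picture (384x512x3 uint8, blue, green, red); there is no depth.
- bot.calibration(name): a dict with "K" (3x3 intrinsics, pixels), "world_from_camera" (4x4, takes a point from camera to world coordinates); the wrist camera has in their place "hand_eye" (4x4, takes a point from camera to tool coordinates, whose origin is the TCP and whose axes are the flange's). Camera axes: x right, y down, z forward; pixel columns grow to the right and rows downward; lengths in m; the calibration is good to about 2 mm. A picture is of the moment at which its call begins: read the wrist's pose just before it. calibration takes no time and is no camera call.
- bot.finish_job(): hands the job in, once; it reports no verdict.
The state is a dict: "time_s": time; "q": joint angles; "joint_vel": joint speeds; "joint_efforts": joint torques, N m; "tool_pos": TCP position; "tool_rot": TCP orientation; "wrist_force": force on the tool from outside, world axes, zero at the start; "moment": the same for the moment, N m; "opening": finger opening in m.
Only numpy, scipy, OpenCV 4.12 (cv2) and the standard library are available. Lean on these libraries where they do the work, as an engineer would, in place of code of your own. Each camera call takes 0.05 s, during which the arm holds its last target. There are 200 camera calls.

## Working session

There is one attempt and no reset: what is moved stays moved. The work goes in short steps, Python scripts to look and compute and a tool call to move; the robot and the scene stay as the last step left them, time stands still between calls to the robot, and variables do not carry over. Pictures are saved under pics/ and viewed, about 8 in all and at most 12, crops included, and the job is handed in when it is done.

Besides the shell and the picture viewer there is one more tool, called in YAML: its name, and indented under it one key for each argument. play_rows: Moves the arm, as the interface text tells. Its arguments: {"type":"object","properties":{"translation":{"type":"array"},"rotation":{"type":"array"},"claw":{"type":"array"}},"required":["translation","rotation","claw"]}

```bash
mkdir -p pics; ls; python3 - <<'E'
from cell import bot
import cv2,numpy as np
np.set_printoptions(precision=4,suppress=True)
for n in("scene","top"):
    cv2.imwrite(f"pics/{n}0.png",bot.grab_frame(n)); c=bot.calibration(n); print(n,c["K"],c["world_from_camera"])
print(bot.calibration("wrist")); print(bot.get_state())
E
```

```text
pics
scene [[359.08     0.     260.5949]
 [  0.     359.08   191.8451]
 [  0.       0.       1.    ]] [[-0.7955  0.4952 -0.3493  0.9012]
 [ 0.606   0.6562 -0.4497  0.4548]
 [ 0.0065 -0.5693 -0.8221  0.9557]
 [ 0.      0.      0.      1.    ]]
top [[456.2076   0.     257.6498]
 [  0.     456.2076 196.8981]
 [  0.       0.       1.    ]] [[ 0.0249 -0.9791  0.2018  0.1519]
 [-0.9997 -0.0253  0.0006 -0.0339]
 [ 0.0045 -0.2017 -0.9794  1.8083]
 [ 0.      0.      0.      1.    ]]
{'K': array([[287.6869,   0.    , 255.1333],
       [  0.    , 287.6869, 191.8284],
       [  0.    ,   0.    ,   1.    ]]), 'hand_eye': array([[-0.0017, -0.9558, -0.2939,  0.0766],
       [ 1.    , -0.0017, -0.0003, -0.0004],
       [-0.0003, -0.2939,  0.9558, -0.1433],
       [ 0.    ,  0.    ,  0.    ,  1.    ]])}
{'time_s': 0.1, 'q': array([ 1.216 ,  0.2765,  1.506 , -0.    ,  1.3607, -0.121 ]), 'joint_vel': array([-0.0008, -0.0005, -0.0021,  0.0002,  0.0006, -0.0008]), 'joint_efforts': array([  0.001 , -41.77  , -24.6405,  -0.0003,   0.0058,  -0.    ]), 'tool_pos': array([0.1331, 0.5589, 0.2305]), 'tool_rot': array([ 0.1166,  0.9932, -0.0008, -0.0002]), 'wrist_force': array([ 0.9399, -0.6118,  0.3195]), 'moment': array([ 0.0327,  0.015 , -0.0188]), 'opening': 0.08558380535570616}
```

View pics/top0.png

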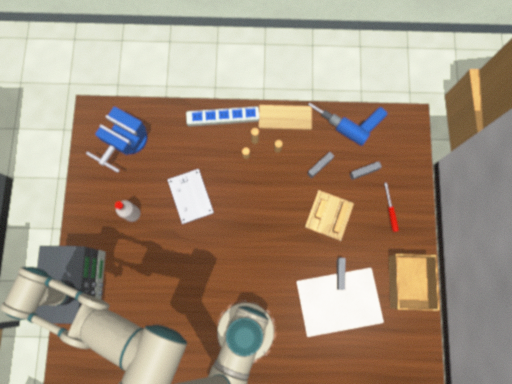

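View pics/scene0.png

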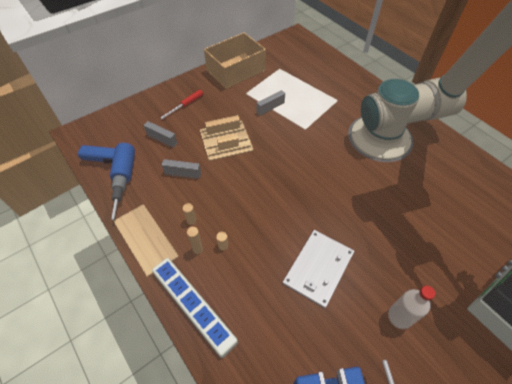

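The top view shows the rack at about (330,215) px, the jig at (190,196), the dowels at (246–279,131–152), and grey look-alikes at (320,163), (366,170) and (341,272). In the scene view the rack is at (226,138) and the jig at (319,267). Next I'll enlarge both.

```bash
cat >h.py <<'E'
import cv2,numpy as np
from scipy.spatial.transform import Rotation as R
np.set_printoptions(precision=4,suppress=True)
from cell import bot
def cam(n,st=None):
    c=bot.calibration(n)
    if n!="wrist": return c["K"],c["world_from_camera"]
    T=np.eye(4);T[:3,:3]=R.from_quat(st["tool_rot"]).as_matrix();T[:3,3]=st["tool_pos"]
    return c["K"],T@c["hand_eye"]
def ray(c,p,z):
    K,T=c;p=np.atleast_2d(np.array(p,float))
    d=(T[:3,:3]@np.linalg.inv(K)@np.c_[p,np.ones(len(p))].T).T
    return T[:3,3]+d*((z-T[2,3])/d[:,2])[:,None]
def proj(c,P):
    K,T=c;P=np.atleast_2d(np.array(P,float));q=(P-T[:3,3])@T[:3,:3]@K.T
    return q[:,:2]/q[:,2:]
def two(c1,p1,c2,p2):
    L=[]
    for (K,T),p in((c1,p1),(c2,p2)):
        d=T[:3,:3]@np.linalg.inv(K)@np.r_[p,1];L.append((T[:3,3],d/np.linalg.norm(d)))
    (a,u),(b,v)=L;s=np.linalg.lstsq(np.c_[u,-v],b-a,rcond=None)[0]
    return (a+u*s[0]+b+v*s[1])/2,np.linalg.norm(a+u*s[0]-b-v*s[1])
def snap(n,f):
    st=bot.get_state();im=bot.grab_frame(n);cv2.imwrite(f"pics/{f}.png",im);return im,cam(n,st)
E
python3 - <<'E'
from h import *
a=cv2.imread("pics/top0.png");b=cv2.imread("pics/scene0.png")
f=lambda i,x,y,w:cv2.resize(i[y:y+int(w*.75),x:x+w],(400,300),interpolation=cv2.INTER_CUBIC)
o=np.vstack([np.hstack([f(a,290,180,80),f(a,150,160,80)]),np.hstack([f(b,186,108,80),f(b,270,222,110)])])
cv2.imwrite("pics/crop1.png",o)
c=cam("top");print(ray(c,[(330,215),(190,196)],0.02))
E
```

```text
[[ 0.4543 -0.3219  0.02  ]
 [ 0.5169  0.2379  0.02  ]]
```

View pics/crop1.png

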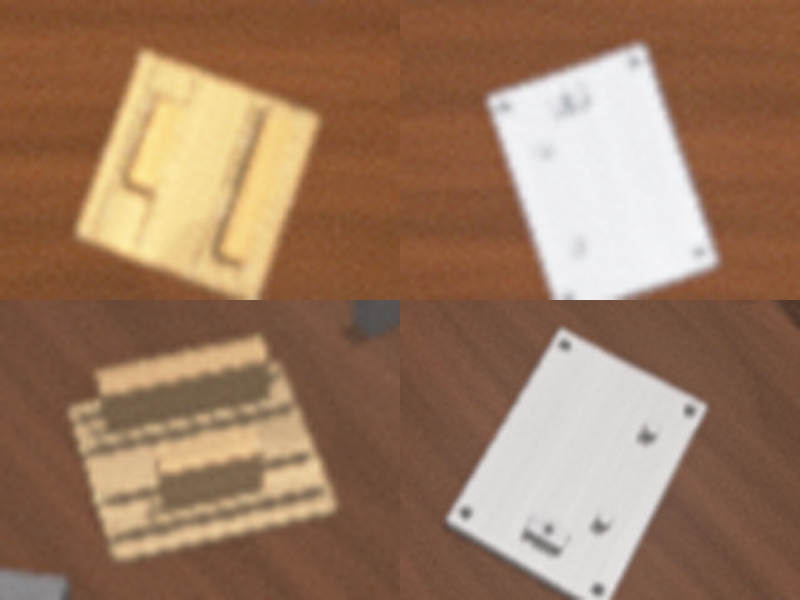

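The candidates in the crop are the long pale blank on edge in the rack's right slot (top ≈(342,218) px, scene ≈(223,117)) and the short pale one in the left slot (≈(320,211)). The grey ones at (320,163), (366,170) and (341,272) lie outside the rack. The right-slot piece is the blank, since it is clearly longer and pale. On the jig, the end stop is at the far end and the pins are on the left (+y). I'll move the wrist camera over the rack.

play_rows:
  translation:
    - [30,-85,2]
    - [30,-85,2]
    - [30,-85,2]
    - [30,-85,2]
    - [30,-85,2]
    - [30,-85,2]
    - [30,-85,2]
    - [30,-85,2]
    - [30,-85,2]
    - [30,-85,2]
    - [30,-85,2]
    - [30,-85,2]
    - [30,-85,2]
    - [30,-85,2]
    - [30,-85,2]
    - [30,-85,2]
    - [30,-85,2]
    - [30,-85,2]
    - [30,-85,2]
    - [30,-85,2]
  rotation:
    - [0,0,-0.1]
    - [0,0,-0.1]
    - [0,0,-0.1]
    - [0,0,-0.1]
    - [0,0,-0.1]
    - [0,0,-0.1]
    - [0,0,-0.1]
    - [0,0,-0.1]
    - [0,0,-0.1]
    - [0,0,-0.1]
    - [0,0,-0.1]
    - [0,0,-0.1]
    - [0,0,-0.1]
    - [0,0,-0.1]
    - [0,0,-0.1]
    - [0,0,-0.1]
    - [0,0,-0.1]
    - [0,0,-0.1]
    - [0,0,-0.1]
    - [0,0,-0.1]
  claw: [0,0,0,0,0,0,0,0,0,0,0,0,0,0,0,0,0,0,0,0]

```text
time_s: 2.1
tool_pos: [0.433, -0.2913, 0.2502]
tool_rot: [0.167, 0.986, 0.001, -0.001]
wrist_force: [-0.1, -0.5, 0.1]
opening: 0.0855
```

```bash
python3 - <<'E'
from h import *
im,c=snap("wrist","w1"); np.save("w1.npy",c[1]); print(c[1])
E
```

```text
[[ 0.3311  0.9024  0.2756  0.3608]
 [ 0.9436 -0.3171 -0.0952 -0.2669]
 [ 0.0015  0.2916 -0.9565  0.3936]
 [ 0.      0.      0.      1.    ]]
```

play_rows:
  translation:
    - [0,-10,0]
    - [0,-10,0]
    - [0,-10,0]
    - [0,-10,0]
    - [0,-10,0]
  rotation:
    - [0,0,0]
    - [0,0,0]
    - [0,0,0]
    - [0,0,0]
    - [0,0,0]
  claw: [0,0,0,0,0]

```text
time_s: 2.65
tool_pos: [0.433, -0.3883, 0.2515]
tool_rot: [0.165, 0.986, 0.001, -0.0]
wrist_force: [-0.8, 1.4, -0.3]
opening: 0.0853
```

```bash
python3 - <<'E'
from h import *
im,c=snap("wrist","w2"); np.save("w2.npy",c[1]); print(c[1][:3,3])
a=cv2.imread("pics/w1.png");cv2.imwrite("pics/w12.png",cv2.resize(np.hstack([a,im])[:,:],(800,300)))
E
```

```text
[ 0.3605 -0.3641  0.3948]
```

View pics/w12.png

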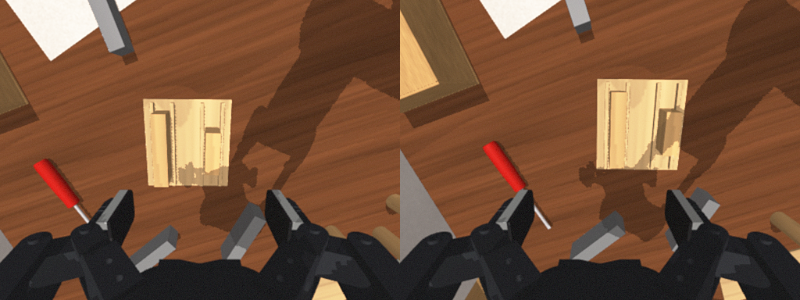

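Both wrist views show the rack (left panel ≈(188,143), right ≈(642,125)). The long blank is on the left, the screw­driver further left, and the grey pieces are near the fingers. I'll enlarge the rack to pick corners.

```bash
python3 - <<'E'
from h import *
a=cv2.imread("pics/w1.png");b=cv2.imread("pics/w2.png")
f=lambda i,x,y:cv2.resize(i[y:y+150,x:x+130],(390,450),interpolation=cv2.INTER_CUBIC)
cv2.imwrite("pics/crop2.png",np.hstack([f(a,175,110),f(b,245,85)]))
K=bot.calibration("wrist")["K"]
for n,p in(("w1",(240,183)),("w2",(310,160))): print(ray((K,np.load(n+".npy")),p,0.02))
E
```

```text
[[ 0.45   -0.3192  0.02  ]]
[[ 0.4515 -0.3186  0.02  ]]
```

View pics/crop2.png

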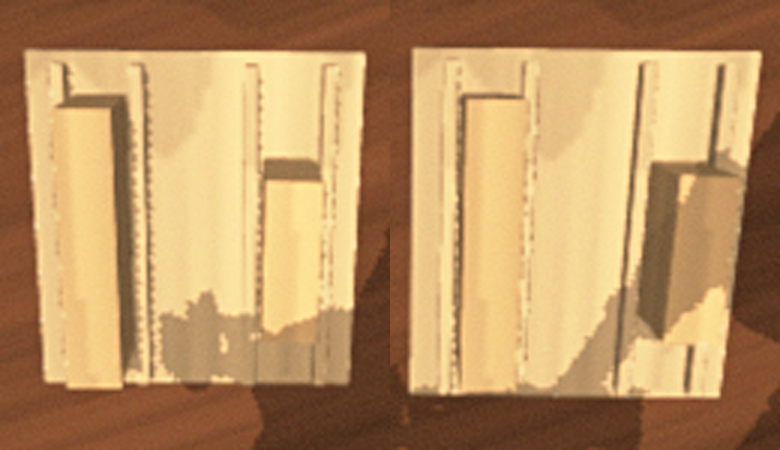

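```bash
python3 - <<'E'
from h import *
K=bot.calibration("wrist")["K"];c1=(K,np.load("w1.npy"));c2=(K,np.load("w2.npy"))
A=np.array([(56,105),(112,106),(68,389),(121,389)])/3+[175,110]
B=(np.array([(464,97),(526,97),(463,392),(519,393)])-[390,0])/3+[245,85]
P=np.array([two(c1,a,c2,b)[0] for a,b in zip(A,B)]);print(P)
for c,a in((c1,A),(c2,B)):
    Q=ray(c,a,0.056);d=(Q[2]+Q[3]-Q[0]-Q[1])/2;print(Q.mean(0),np.linalg.norm(d),np.degrees(np.arctan2(d[1],d[0])),np.linalg.norm(Q[1]-Q[0]),np.linalg.norm(Q[3]-Q[2]))
rk=np.array([(25,50),(365,53),(350,385),(44,382)])/3+[175,110]
Q=ray(c1,rk,0.006);print("rack",Q.mean(0),Q,[np.degrees(np.arctan2(*(Q[i]-Q[j])[1::-1])) for i,j in((3,0),(2,1))])
E
```

```text
[[ 0.381  -0.3524  0.0433]
 [ 0.3884 -0.33    0.0501]
 [ 0.4932 -0.3908  0.059 ]
 [ 0.5001 -0.3689  0.0613]]
[ 0.4411 -0.3602  0.056 ] 0.12164893098555724 -20.233513448717012 0.0217945206642593 0.022820257175003238
[ 0.4413 -0.3609  0.056 ] 0.12067739146029367 -18.49941671398625 0.02358973838446019 0.02361783690374057
rack [ 0.4572 -0.322   0.006 ] [[ 0.3565 -0.365   0.006 ]
 [ 0.4071 -0.2245  0.006 ]
 [ 0.5584 -0.2783  0.006 ]
 [ 0.5068 -0.4202  0.006 ]] [np.float64(-20.151990457664947), np.float64(-19.567822947034017)]
```

Checks: the triangulated top is at about 53 mm (56 expected), length 121 mm, width 23 mm, centre (0.441, −0.3605), yaw −19.5°, and it agrees with the rack slot. I'll grasp it now.

play_rows:
  translation:
    - [0.8,3.05,0]
    - [0.8,3.05,-4]
    - [0.8,3.05,-9]
    - [0.8,3.05,-13]
    - [0.8,3.05,-16]
    - [0.8,3.05,-18]
    - [0.8,3.05,-19.5]
    - [0.8,3.05,-20.5]
    - [0.8,3.05,-21.5]
    - [0.8,3.05,-22.2]
    - [0.8,3.05,-22.2]
    - [0.8,3.05,-22.2]
  rotation:
    - [0,0,-0.01]
    - [0,0,-0.01]
    - [0,0,-0.01]
    - [0,0,-0.01]
    - [0,0,-0.01]
    - [0,0,-0.01]
    - [0,0,-0.01]
    - [0,0,-0.01]
    - [0,0,-0.01]
    - [0,0,-0.01]
    - [0,0,-0.01]
    - [0,0,-0.01]
  claw: [0.4,0.4,0.4,0.4,0.4,0.4,0.4,0.4,0.4,0.4,0.4,0.4]

```text
time_s: 3.9
tool_pos: [0.4415, -0.3603, 0.0297]
tool_rot: [0.171, 0.985, -0.0, 0.0]
wrist_force: [0.2, -0.5, -0.1]
opening: 0.0513
```

play_rows:
  translation:
    - [0,0,0]
    - [0,0,0]
    - [0,0,0]
    - [0,0,0]
    - [0,0,0]
    - [0,0,0]
    - [0,0,0]
    - [0,0,0]
  rotation:
    - [0,0,0]
    - [0,0,0]
    - [0,0,0]
    - [0,0,0]
    - [0,0,0]
    - [0,0,0]
    - [0,0,0]
    - [0,0,0]
  claw: [0.6,0.65,0.7,0.8,0.9,1,1,1]

```text
time_s: 4.7
tool_pos: [0.4414, -0.3605, 0.0298]
tool_rot: [0.171, 0.985, -0.0, 0.0]
wrist_force: [-0.3, -0.1, 5.5]
opening: 0.023
```

play_rows:
  translation:
    - [0,0,0.5]
    - [0,0,1.5]
    - [0,0,3]
    - [0,0,5]
    - [0,0,8]
    - [0,0,12]
    - [0,0,15]
    - [1,33,15]
    - [1,33,15]
    - [1,33,15]
    - [1,33,15]
    - [1,33,15]
    - [1,33,15]
    - [1,33,15]
    - [1,33,15]
    - [1,33,15]
    - [1,33,15]
    - [1,33,15]
    - [1,33,15]
  rotation:
    - [0,0,0]
    - [0,0,0]
    - [0,0,0]
    - [0,0,0]
    - [0,0,0]
    - [0,0,0]
    - [0,0,0]
    - [0,0,0.34]
    - [0,0,0.34]
    - [0,0,0.34]
    - [0,0,0.34]
    - [0,0,0.34]
    - [0,0,0.34]
    - [0,0,0.34]
    - [0,0,0.34]
    - [0,0,0.34]
    - [0,0,0.34]
    - [0,0,0.34]
    - [0,0,0.34]
  claw: [1,1,1,1,1,1,1,1,1,1,1,1,1,1,1,1,1,1,1]

```text
time_s: 6.6
tool_pos: [0.4513, -0.0312, 0.1793]
tool_rot: [0.003, 1.0, -0.0, -0.0]
wrist_force: [-0.6, -0.6, -0.7]
opening: 0.0229
```

```bash
python3 - <<'E'
from h import *
im,c=snap("wrist","w3");print(bot.get_state()["q"])
b=bot.grab_frame("scene");a=bot.grab_frame("top");cv2.imwrite("pics/top3.png",a);cv2.imwrite("pics/scene3.png",b)
cv2.imwrite("pics/v3.png",np.hstack([cv2.resize(im,(400,300)),cv2.resize(b[80:320,160:480],(400,300))]))
E
```

```text
[-0.2227  0.1297  1.8353 -0.      1.1769 -1.788 ]
```

View pics/v3.png

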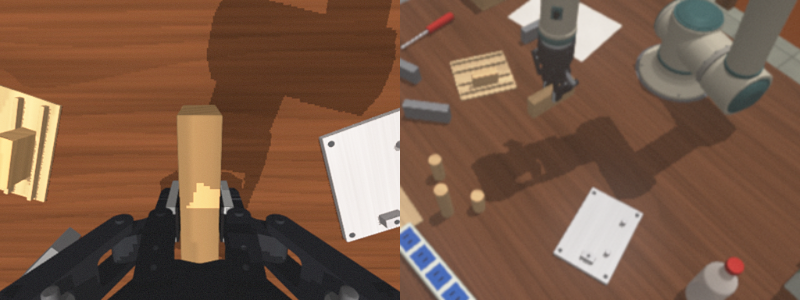

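The blank is held level across the fingers at (200,190) in the left panel. The bench between rack and jig is clear. I'll tilt it 43° about its length, above that spot, then lower it.

play_rows:
  translation:
    - [0,-1,0]
    - [0,-2,0]
    - [0,-3,0]
    - [0,-3,0]
    - [0,-3,0]
    - [0,-3,0]
    - [0,-3,-3]
    - [0,-3,-7]
    - [0,-3,-10]
    - [0,-3,-12]
    - [0,-3,-13.5]
    - [0,-3,-14.3]
    - [0,-3,-14.6]
    - [0,-3,-14.6]
    - [0,-3,-14.6]
  rotation:
    - [-0.12,0,0]
    - [-0.25,0,0]
    - [-0.38,0,0]
    - [-0.52,0,0]
    - [-0.65,0,0]
    - [-0.75,0,0]
    - [-0.75,0,0]
    - [-0.75,0,0]
    - [-0.75,0,0]
    - [-0.75,0,0]
    - [-0.75,0,0]
    - [-0.75,0,0]
    - [-0.75,0,0]
    - [-0.75,0,0]
    - [-0.75,0,0]
  claw: [1,1,1,1,1,1,1,1,1,1,1,1,1,1,1]

```text
time_s: 8.25
tool_pos: [0.4517, -0.0601, 0.0339]
tool_rot: [0.002, 0.931, -0.366, 0.001]
wrist_force: [-0.1, 0.0, -1.2]
opening: 0.0231
```

```bash
python3 - <<'E'
from h import *
s=bot.get_state();print(s["q"],s["tool_pos"],R.from_quat(s["tool_rot"]).as_matrix(),s["wrist_force"])
im,c=snap("wrist","w4");b=bot.grab_frame("scene")
cv2.imwrite("pics/v4.png",np.hstack([cv2.resize(im,(400,300)),cv2.resize(b[100:250,190:390],(400,300))]))
E
```

```text
[ 0.2528  0.5077  2.0598 -0.8852  1.021  -0.659 ] [ 0.4517 -0.0601  0.0339] [[-1.      0.0049  0.001 ]
 [ 0.0029  0.7319 -0.6814]
 [-0.004  -0.6814 -0.7319]] [-0.0885  0.0334 -1.2335]
```

View pics/v4.png

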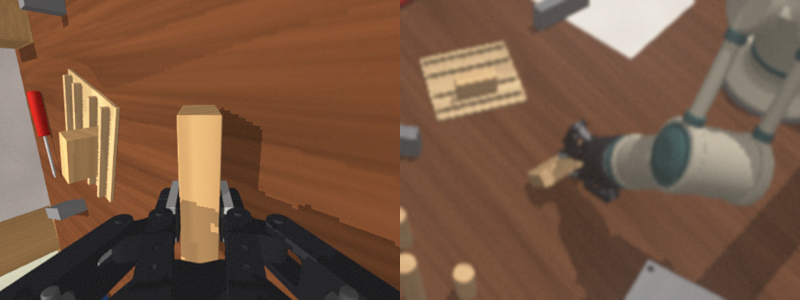

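The pose is as planned: blank tilted, bench clear. I'll lower it to edge contact while watching the force.

play_rows:
  translation:
    - [0,0,-0.2]
    - [0,0,-0.4]
    - [0,0,-0.6]
    - [0,0,-0.7]
    - [0,0,-0.8]
    - [0,0,-0.8]
  rotation:
    - [0,0,0]
    - [0,0,0]
    - [0,0,0]
    - [0,0,0]
    - [0,0,0]
    - [0,0,0]
  claw: [1,1,1,1,1,1]

```text
time_s: 8.95
tool_pos: [0.4512, -0.0601, 0.0254]
tool_rot: [0.002, 0.93, -0.366, 0.001]
wrist_force: [0.0, -0.2, -0.1]
opening: 0.0229
```

play_rows:
  translation:
    - [0,0,-0.05]
    - [0,0,-0.1]
    - [0,0,-0.15]
    - [0,0,-0.15]
  rotation:
    - [0,0,0]
    - [0,0,0]
    - [0,0,0]
    - [0,0,0]
  claw: [1,1,1,1]

```text
time_s: 9.35
tool_pos: [0.4512, -0.0602, 0.0252]
tool_rot: [0.002, 0.93, -0.367, 0.001]
wrist_force: [-2.2, 5.5, 9.4]
opening: 0.0232
```

Contact at 9 N. I'll release in stages, with the lower finger supporting, then sweep out to +y.

play_rows:
  translation:
    - [0,0,0.1]
    - [0,0,0.1]
    - [0,0,0.1]
    - [0,0.1,0.3]
    - [0,0.2,0.6]
    - [0,0.3,0.8]
    - [0,0.3,0.8]
    - [0,0.6,0.8]
    - [0,1,0.8]
    - [0,1.4,0.8]
    - [0,1.8,0.8]
    - [0,2.2,0.8]
    - [0,2.6,0.8]
    - [0,3,0.8]
    - [0,3.4,0.8]
    - [0,3.8,0.8]
    - [0,4.3,0.8]
    - [0,4.8,0.8]
  rotation:
    - [0,0,0]
    - [0,0,0]
    - [0,0,0]
    - [0,0,0]
    - [0,0,0]
    - [0,0,0]
    - [0,0,0]
    - [0,0,0]
    - [0,0,0]
    - [0,0,0]
    - [0,0,0]
    - [0,0,0]
    - [0,0,0]
    - [0,0,0]
    - [0,0,0]
    - [0,0,0]
    - [0,0,0]
    - [0,0,0]
  claw: [0.7,0.62,0.6,0.55,0.5,0.42,0.42,0.42,0.42,0.42,0.42,0.42,0.42,0.42,0.42,0.42,0.42,0.42]

```text
time_s: 11.15
tool_pos: [0.4512, -0.0117, 0.0319]
tool_rot: [0.002, 0.931, -0.366, 0.001]
wrist_force: [-0.1, 0.0, -0.1]
opening: 0.0496
```

```bash
python3 - <<'E'
from h import *
s=bot.get_state();print(s["wrist_force"])
im,c=snap("wrist","w5");b=bot.grab_frame("scene")
cv2.imwrite("pics/v5.png",np.hstack([cv2.resize(im,(400,300)),cv2.resize(b[100:250,190:390],(400,300))]))
E
```

```text
[-0.064   0.0376 -0.0868]
```

View pics/v5.png

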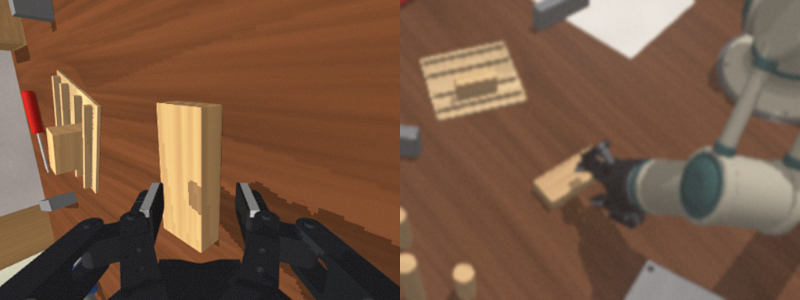

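The blank appears to lie on its wide face at (190,175) in the left panel, free of the fingers. I'll retract, go back to vertical and measure it.

play_rows:
  translation:
    - [0,1.5,1.6]
    - [0,4,4.3]
    - [0,7,7.5]
    - [0,10,11]
    - [-1,8,15]
    - [-2,5,19]
    - [-3,2,22]
    - [-4,-1,22]
    - [-4,-3,22]
    - [-4,-3,22]
    - [-4,-3,22]
    - [-4,-3,22]
    - [-4,-3,22]
  rotation:
    - [0,0,0]
    - [0,0,0]
    - [0,0,0]
    - [0,0,0]
    - [0.12,0,0]
    - [0.25,0,0]
    - [0.38,0,0]
    - [0.52,0,0]
    - [0.65,0,0]
    - [0.75,0,0]
    - [0.75,0,0]
    - [0.75,0,0]
    - [0.75,0,0]
  claw: [0.42,0.42,0.42,0.42,0.3,0.2,0.1,0.1,0.1,0.1,0.1,0.1,0.1]

```text
time_s: 12.55
tool_pos: [0.4107, -0.0411, 0.2513]
tool_rot: [0.001, 1.0, -0.0, -0.001]
wrist_force: [0.2, -0.7, 0.8]
opening: 0.0768
```

```bash
cat >seg.py <<'E'
from h import *
def blank(im):  # pale wood quad nearest the picture middle
    h=cv2.cvtColor(im,cv2.COLOR_BGR2HSV)
    m=cv2.inRange(h,(11,60,110),(26,170,255));m=cv2.morphologyEx(m,cv2.MORPH_OPEN,np.ones((5,5)))
    cs=[c for c in cv2.findContours(m,0,1)[0] if cv2.contourArea(c)>600]
    return cs
E
python3 - <<'E'
from seg import *
s=bot.get_state();print(s["tool_pos"],s["tool_rot"])
im,c=snap("wrist","w6");np.save("w6.npy",c[1])
for k in blank(im): print(cv2.minAreaRect(k),cv2.contourArea(k))
cv2.imwrite("pics/v6.png",cv2.resize(im,(768,576)))
E
```

```text
[ 0.4107 -0.0411  0.2513] [ 0.001   1.     -0.0002 -0.0008]
((253.0, 190.5), (89.0, 40.0), 90.0) 3311.5
((54.417999267578125, 190.38108825683594), (121.4848861694336, 116.69576263427734), 12.144277572631836) 11969.5
```

View pics/v6.png

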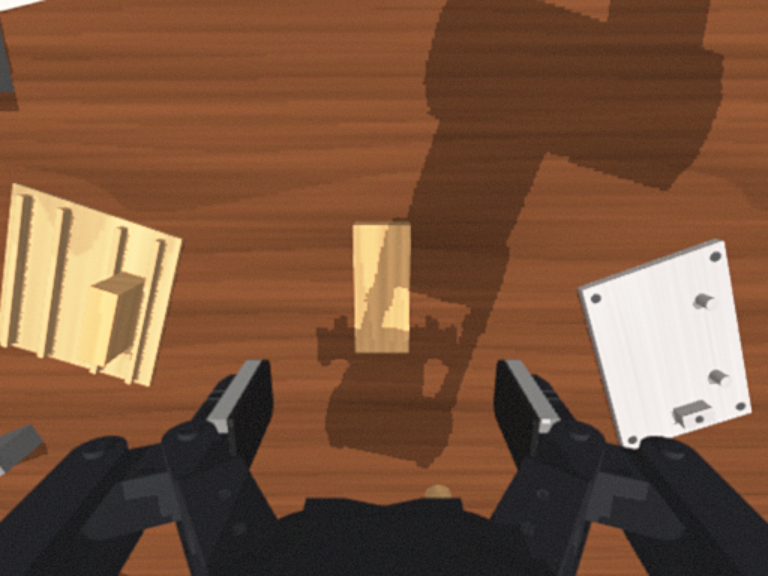

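The blank lies flat at (382,288), axis-aligned. The jig is at (670,340), pins at (704,301) and (719,378), end stop at (692,413). I'll take a second view from nearer the jig.

play_rows:
  translation:
    - [5,21,0]
    - [5,21,0]
    - [5,21,0]
    - [5,21,0]
    - [5,21,0]
    - [5,21,0]
    - [5,21,0]
    - [5,21,0]
  rotation:
    - [0,0,0]
    - [0,0,0]
    - [0,0,0]
    - [0,0,0]
    - [0,0,0]
    - [0,0,0]
    - [0,0,0]
    - [0,0,0]
  claw: [0,0,0,0,0,0,0,0]

```text
time_s: 13.4
tool_pos: [0.4606, 0.1677, 0.2516]
tool_rot: [0.001, 1.0, -0.0, -0.0]
wrist_force: [0.1, -0.5, -0.1]
opening: 0.0856
```

```bash
python3 - <<'E'
from seg import *
im,c=snap("wrist","w7");np.save("w7.npy",c[1]);a=cv2.imread("pics/w6.png")
K=bot.calibration("wrist")["K"];c6=(K,np.load("w6.npy"))
Q=ray(c6,np.array([(352,223),(411,223),(409,353),(354,353)])/1.5,.024);print(Q,Q.mean(0))
pj=proj(c,[.53,.235,.012])[0];print(pj,proj(c,Q))
x,y=(pj-[90,80]).astype(int)
x=max(0,min(x,512-180));y=max(0,y);print(x,y)
f=lambda i,x,y,w,h,s:cv2.resize(i[y:y+h,x:x+w],None,fx=s,fy=s,interpolation=cv2.INTER_CUBIC)
A=f(a,380,150,130,160,3);B=f(im,x,y,130,160,3)
cv2.imwrite("pics/v7.png",np.hstack([A,B]))
for k in blank(im): print(cv2.minAreaRect(k))
E
```

```text
[[ 0.3895 -0.0675  0.024 ]
 [ 0.3897 -0.0168  0.024 ]
 [ 0.5121 -0.0168  0.024 ]
 [ 0.5119 -0.0686  0.024 ]] [ 0.4508 -0.0424  0.024 ]
[302.9045 210.7882] [[ 65.3394 109.0846]
 [106.209  109.0473]
 [120.2573 202.4159]
 [ 82.2989 202.4413]]
212 130
((89.0, 372.5), (21.0, 42.0), 90.0)
((92.84788513183594, 155.84161376953125), (99.37493896484375, 40.85361862182617), 80.98067474365234)
```

View pics/v7.png

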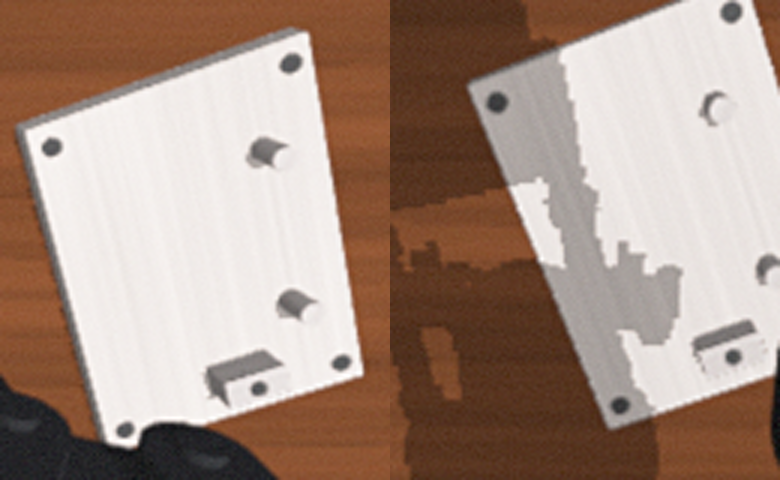

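```bash
python3 - <<'E'
from h import *
K=bot.calibration("wrist")["K"];c6=(K,np.load("w6.npy"));c7=(K,np.load("w7.npy"))
A=np.array([(52,147),(291,63),(125,430),(341,362),(279,153),(308,309),(259,388)])/3+[380,150]
B=(np.array([(497,102),(731,12),(620,405),(0,0),(721,107),(777,273),(733,357)])-[390,0])/3+[212,130]
nm="hNW hNE hSW hSE pin1top pin2top stopscrew".split()
z=[.012]*4+[.028]*3
W=[]
for i,n in enumerate(nm):
    a=ray(c6,A[i],z[i])[0];b=ray(c7,B[i],z[i])[0]
    print(n,a[:2],b[:2],two(c6,A[i],c7,B[i])[0] if i!=3 else ""); W.append(a if i==3 else (a+b)/2)
W=np.array(W)
an=lambda i,j:np.degrees(np.arctan2(*(W[j]-W[i])[1::-1]))
print("yaw",an(0,2),an(1,3),an(0,1)-90,an(2,3)-90,an(4,5),"pindist",np.linalg.norm(W[5]-W[4]),"cen",W[:4].mean(0))
for t in (an(4,5),an(0,2)):
    t=np.radians(t);x=np.array([np.cos(t),np.sin(t)]);y=np.array([-x[1],x[0]]);M=(W[4]+W[5])[:2]/2;S=W[6,:2]
    for s in(W[:4].mean(0)[:2],):print("in jig: M",(M-s)@x,(M-s)@y,"S",(S-s)@x,(S-s)@y)
    print("home",((S@x-.068)*x+(M@y-.031)*y), "M",M,"S",S)
# blank second view
t=cv2.imread("pics/w7.png")[95:215,45:140];cv2.imwrite("pics/b7.png",t)
E
```

```text
hNW [0.4627 0.158 ] [0.4621 0.1573] [0.462  0.1573 0.0133]
hNE [0.4229 0.2608] [0.4226 0.2601] [0.4226 0.2598 0.0132]
hSW [0.6179 0.2178] [0.6173 0.2174] [0.6171 0.2172 0.0127]
hSE [0.578  0.3204] [ 0.416  -0.0585] 
pin1top [0.4605 0.2519] [0.4615 0.2547] [0.4624 0.2559 0.0231]
pin2top [0.539  0.2828] [0.5391 0.2853] [0.5413 0.2867 0.0235]
stopscrew [0.5822 0.2686] [0.582 0.268] [0.5815 0.2678 0.029 ]
yaw 21.09888786588664 21.12968417058376 21.08674657849862 21.078551514863946 21.499867415823832 pindist 0.0838791210078075 cen [0.5202 0.239  0.012 ]
in jig: M -0.007889605851930548 0.03497213104644928 S 0.06834774297920601 0.004571275376212792
home [0.5191 0.2428] M [0.5    0.2687] S [0.5821 0.2683]
in jig: M -0.008134160076941873 0.03491606034866367 S 0.06831407781173357 0.005049485285569546
home [0.5191 0.2428] M [0.5    0.2687] S [0.5821 0.2683]
```

Everything is consistent. The plate triangulates to 13 mm, the stop screw to 29 mm and the pin distance to 83.9 mm. Jig yaw is 21.1°, home ≈(0.519, 0.243). The blank on the bench is at (0.451, −0.042), 122×51 mm when cast on z=24 mm, and its second-view centre agrees within 1 px. I'll re-grasp it across the width.

play_rows:
  translation:
    - [-1,-21,-3]
    - [-1,-21,-6]
    - [-1,-21,-9]
    - [-1,-21,-12]
    - [-1,-21,-15]
    - [-1,-21,-16]
    - [-1,-21,-17]
    - [-1,-21,-19]
    - [-1,-21,-21]
    - [-1,-21,-23]
    - [-1,-21,-24]
    - [-1,-21,-24.6]
    - [-1,-21,-24.6]
    - [-1,-21,-24.6]
  rotation:
    - [0,0,0]
    - [0,0,0]
    - [0,0,0]
    - [0,0,0]
    - [0,0,0]
    - [0,0,0]
    - [0,0,0]
    - [0,0,0]
    - [0,0,0]
    - [0,0,0]
    - [0,0,0]
    - [0,0,0]
    - [0,0,0]
    - [0,0,0]
  claw: [0,0,0,0,0,0,0,0,0,0,0,0,0,0]

```text
time_s: 14.85
tool_pos: [0.452, -0.0422, 0.0066]
tool_rot: [0.002, 1.0, -0.0, 0.001]
wrist_force: [-0.0, 0.4, 0.4]
opening: 0.0855
```

play_rows:
  translation:
    - [0,0,0]
    - [0,0,0]
    - [0,0,0]
    - [0,0,0]
    - [0,0,0]
    - [0,0,0]
    - [0,0,0]
  rotation:
    - [0,0,0]
    - [0,0,0]
    - [0,0,0]
    - [0,0,0]
    - [0,0,0]
    - [0,0,0]
    - [0,0,0]
  claw: [0.2,0.3,0.36,0.42,0.6,1,1]

```text
time_s: 15.55
tool_pos: [0.4515, -0.0423, 0.0066]
tool_rot: [0.002, 1.0, -0.0, 0.0]
wrist_force: [-1.7, -0.4, 6.7]
opening: 0.0485
```

play_rows:
  translation:
    - [0,0,0.5]
    - [0,0,2]
    - [0,0,5]
    - [0,0,9]
    - [6.1,27,10]
    - [6.1,27,10]
    - [6.1,27,10]
    - [6.1,27,10]
    - [6.1,27,10]
    - [6.1,27,10]
    - [6.1,27,10]
    - [6.1,27,10]
    - [6.1,27,7]
    - [6.1,27,4.5]
    - [6.1,27,3]
    - [6.1,27,2.2]
    - [6.1,27,1.8]
    - [6.1,27,1.5]
    - [6.1,27,1.5]
    - [6.1,27,1.5]
  rotation:
    - [0,0,0]
    - [0,0,0]
    - [0,0,0]
    - [0,0,0]
    - [0,0,0.368]
    - [0,0,0.368]
    - [0,0,0.368]
    - [0,0,0.368]
    - [0,0,0.368]
    - [0,0,0.368]
    - [0,0,0.368]
    - [0,0,0.368]
    - [0,0,0.368]
    - [0,0,0.368]
    - [0,0,0.368]
    - [0,0,0.368]
    - [0,0,0.368]
    - [0,0,0.368]
    - [0,0,0.368]
    - [0,0,0.368]
  claw: [1,1,1,1,1,1,1,1,1,1,1,1,1,1,1,1,1,1,1,1]

```text
time_s: 17.55
tool_pos: [0.5128, 0.2279, 0.0215]
tool_rot: [-0.181, 0.983, 0.0, 0.001]
wrist_force: [-0.9, 0.3, -1.0]
opening: 0.0487
```

```bash
python3 - <<'E'
from h import *
im,c=snap("wrist","w8");s=bot.get_state();print(s["wrist_force"],s["q"])
cv2.imwrite("pics/v8.png",im)
E
```

```text
[-0.6409 -0.7424 -0.4429] [ 0.2944  0.4495  1.8228  0.0001  0.8678 -1.6407]
```

View pics/v8.png

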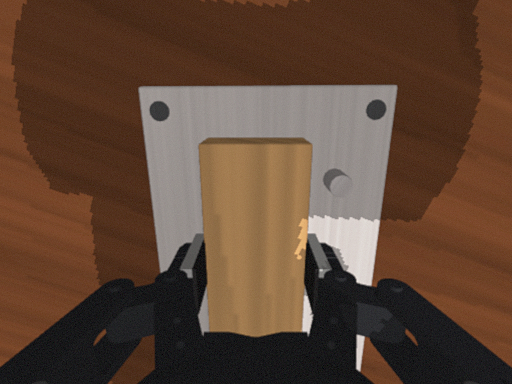

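The blank is aligned over the plate, with the pin at (338,182) on its right and a clear gap. I'll set it down and open slightly, then push with the −y finger's pad.

play_rows:
  translation:
    - [0,0,-0.1]
    - [0,0,-0.2]
    - [0,0,-0.3]
    - [0,0,-0.35]
    - [0,0,-0.35]
  rotation:
    - [0,0,0]
    - [0,0,0]
    - [0,0,0]
    - [0,0,0]
    - [0,0,0]
  claw: [1,1,1,1,1]

```text
time_s: 18.1
tool_pos: [0.5123, 0.228, 0.0186]
tool_rot: [-0.181, 0.983, 0.0, 0.0]
wrist_force: [-3.4, -0.5, 7.4]
opening: 0.0486
```

play_rows:
  translation:
    - [0,0,0.05]
    - [0,0,0.05]
    - [0,0,0.1]
    - [0.2,0.1,0.1]
    - [0.37,0.14,0.1]
    - [0.3,0.33,0.1]
    - [0.2,0.6,0.1]
    - [0.1,0.8,0.1]
    - [0.01,1.07,0.1]
    - [-0.06,1.26,0.1]
    - [-0.06,1.26,0.1]
  rotation:
    - [0,0,0]
    - [0,0,0]
    - [0,0,0]
    - [0,0,0]
    - [0,0,0]
    - [0,0,0]
    - [0,0,0]
    - [0,0,0]
    - [0,0,0]
    - [0,0,0]
    - [0,0,0]
  claw: [0.34,0.28,0.28,0.28,0.28,0.28,0.28,0.28,0.28,0.28,0.28]

```text
time_s: 19.2
tool_pos: [0.5114, 0.2408, 0.0183]
tool_rot: [-0.181, 0.983, 0.0, -0.0]
wrist_force: [-0.2, 0.1, 0.3]
opening: 0.0616
```

play_rows:
  translation:
    - [-0.02,0.05,0]
    - [-0.04,0.1,0]
    - [-0.06,0.15,0]
    - [-0.07,0.19,0]
    - [-0.09,0.24,0]
    - [-0.11,0.28,0]
    - [-0.12,0.32,0]
    - [-0.14,0.37,0]
    - [-0.14,0.37,0]
  rotation:
    - [0,0,0]
    - [0,0,0]
    - [0,0,0]
    - [0,0,0]
    - [0,0,0]
    - [0,0,0]
    - [0,0,0]
    - [0,0,0]
    - [0,0,0]
  claw: [0.28,0.28,0.28,0.28,0.28,0.28,0.28,0.28,0.28]

```text
time_s: 20.1
tool_pos: [0.5102, 0.2443, 0.0184]
tool_rot: [-0.181, 0.983, 0.0, 0.0]
wrist_force: [0.1, -0.2, 0.2]
opening: 0.0615
```

play_rows:
  translation:
    - [-0.01,0.03,0]
    - [-0.02,0.06,0]
    - [-0.03,0.09,0]
    - [-0.04,0.11,0]
    - [-0.04,0.11,0]
  rotation:
    - [0,0,0]
    - [0,0,0]
    - [0,0,0]
    - [0,0,0]
    - [0,0,0]
  claw: [0.28,0.28,0.28,0.28,0.28]

```text
time_s: 20.6
tool_pos: [0.5099, 0.2453, 0.0183]
tool_rot: [-0.181, 0.983, 0.0, 0.0]
wrist_force: [0.8, -0.5, 1.3]
opening: 0.0616
```

play_rows:
  translation:
    - [-0.01,0.03,0]
    - [-0.02,0.06,0]
    - [-0.03,0.09,0]
    - [-0.04,0.11,0]
    - [-0.04,0.11,0]
  rotation:
    - [0,0,0]
    - [0,0,0]
    - [0,0,0]
    - [0,0,0]
    - [0,0,0]
  claw: [0.28,0.28,0.28,0.28,0.28]

```text
time_s: 21.1
tool_pos: [0.51, 0.2457, 0.0184]
tool_rot: [-0.181, 0.983, -0.001, 0.0]
wrist_force: [2.7, -5.0, -0.0]
opening: 0.0619
```

play_rows:
  translation:
    - [-0.01,0.03,0]
    - [-0.02,0.06,0]
    - [-0.03,0.08,0]
    - [-0.03,0.08,0]
    - [-0.03,0.08,0]
  rotation:
    - [0,0,0]
    - [0,0,0]
    - [0,0,0]
    - [0,0,0]
    - [0,0,0]
  claw: [0.28,0.28,0.28,0.28,0.28]

```text
time_s: 21.6
tool_pos: [0.51, 0.2457, 0.0185]
tool_rot: [-0.182, 0.983, -0.001, 0.0]
wrist_force: [3.5, -6.7, 1.0]
opening: 0.0619
```

play_rows:
  translation:
    - [-0.02,0.05,0]
    - [-0.04,0.1,0]
    - [-0.04,0.1,0]
    - [-0.04,0.1,0]
  rotation:
    - [0,0,0]
    - [0,0,0]
    - [0,0,0]
    - [0,0,0]
  claw: [0.28,0.28,0.28,0.28]

```text
time_s: 22.0
tool_pos: [0.5099, 0.2458, 0.0186]
tool_rot: [-0.182, 0.983, -0.002, 0.001]
wrist_force: [3.6, -10.1, 1.1]
opening: 0.0615
```

play_rows:
  translation:
    - [0.1,-0.25,0]
    - [0.2,-0.55,0]
    - [0.28,-0.75,0.1]
    - [0.28,-0.75,0.6]
    - [0.28,-0.75,2]
    - [0.28,-0.75,4.5]
    - [0.28,-0.75,7]
    - [-8,-3.8,7]
    - [-8,-3.8,7]
    - [-8,-3.8,7]
    - [-8,-3.8,7]
    - [-8,-3.8,7]
    - [-8,-3.8,7]
    - [-8,-3.8,7]
  rotation:
    - [0,0,0]
    - [0,0,0]
    - [0,0,0]
    - [0,0,0]
    - [0,0,0]
    - [0,0,0]
    - [0,0,0]
    - [0,0,0]
    - [0,0,0]
    - [0,0,0]
    - [0,0,0]
    - [0,0,0]
    - [0,0,0]
    - [0,0,0]
  claw: [0.28,0.28,0.28,0.28,0.28,0.28,0.28,1,1,1,1,1,1,1]

```text
time_s: 23.4
tool_pos: [0.4298, 0.2106, 0.0883]
tool_rot: [-0.181, 0.983, 0.0, 0.0]
wrist_force: [0.7, -0.4, -0.0]
opening: -0.0001
```

```bash
python3 - <<'E'
from h import *
s=bot.get_state();print(s["tool_pos"],s["tool_rot"],s["opening"])
x=np.array([.933,.360]);y=np.array([-.360,.933]);d=s["tool_pos"][:2]-[.519,.243];print(d@x,d@y)
im,c=snap("wrist","w9");cv2.imwrite("pics/v9.png",im)
E
```

```text
[0.4298 0.2106 0.0883] [-0.1811  0.9835  0.0001  0.0003] -0.00011509297195973439
-0.0949307541455053 0.0018633922604951174
```

View pics/v9.png

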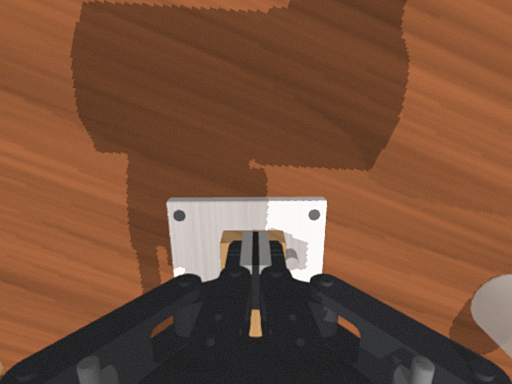

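The 10 N side press is done. The blank lies at (255,235) on the plate with its end about 12 mm ahead of where the shut fingers will come down. I'll descend and push along jig +x.

play_rows:
  translation:
    - [0,-0.1,-2]
    - [0,-0.1,-4]
    - [0,-0.1,-5.5]
    - [0,-0.1,-6.5]
    - [0,-0.1,-6.9]
    - [0,-0.1,-6.9]
    - [0.3,0,-6.9]
    - [0.6,0.15,-6.9]
    - [0.8,0.2,-6.9]
    - [0.93,0.26,-6.9]
    - [0.93,0.26,-6.9]
  rotation:
    - [0,0,0]
    - [0,0,0]
    - [0,0,0]
    - [0,0,0]
    - [0,0,0]
    - [0,0,0]
    - [0,0,0]
    - [0,0,0]
    - [0,0,0]
    - [0,0,0]
    - [0,0,0]
  claw: [1,1,1,1,1,1,1,1,1,1,1]

```text
time_s: 24.55
tool_pos: [0.4385, 0.2129, 0.0196]
tool_rot: [-0.181, 0.983, 0.0, 0.0]
wrist_force: [-0.0, 0.7, -0.5]
opening: 0.0001
```

play_rows:
  translation:
    - [0.06,0.02,0]
    - [0.12,0.04,0]
    - [0.18,0.07,0]
    - [0.24,0.09,0]
    - [0.3,0.11,0]
    - [0.36,0.14,0]
    - [0.42,0.16,0]
    - [0.48,0.18,0]
    - [0.54,0.21,0]
    - [0.6,0.23,0]
    - [0.66,0.25,0]
    - [0.7,0.27,0]
    - [0.75,0.29,0]
    - [0.75,0.29,0]
  rotation:
    - [0,0,0]
    - [0,0,0]
    - [0,0,0]
    - [0,0,0]
    - [0,0,0]
    - [0,0,0]
    - [0,0,0]
    - [0,0,0]
    - [0,0,0]
    - [0,0,0]
    - [0,0,0]
    - [0,0,0]
    - [0,0,0]
    - [0,0,0]
  claw: [1,1,1,1,1,1,1,1,1,1,1,1,1,1]

```text
time_s: 25.95
tool_pos: [0.4461, 0.2159, 0.0194]
tool_rot: [-0.181, 0.983, 0.0, 0.0]
wrist_force: [0.3, 0.1, -0.2]
opening: -0.0001
```

play_rows:
  translation:
    - [0.06,0.02,0]
    - [0.12,0.04,0]
    - [0.18,0.07,0]
    - [0.24,0.09,0]
    - [0.29,0.11,0]
    - [0.34,0.13,0]
    - [0.39,0.15,0]
    - [0.44,0.17,0]
    - [0.44,0.17,0]
  rotation:
    - [0,0,0]
    - [0,0,0]
    - [0,0,0]
    - [0,0,0]
    - [0,0,0]
    - [0,0,0]
    - [0,0,0]
    - [0,0,0]
    - [0,0,0]
  claw: [1,1,1,1,1,1,1,1,1]

```text
time_s: 26.85
tool_pos: [0.4503, 0.2175, 0.0193]
tool_rot: [-0.181, 0.983, 0.0, 0.0]
wrist_force: [0.7, 0.0, -0.3]
opening: 0.0001
```

play_rows:
  translation:
    - [0.03,0.01,0]
    - [0.06,0.02,0]
    - [0.09,0.04,0]
    - [0.12,0.05,0]
    - [0.12,0.05,0]
  rotation:
    - [0,0,0]
    - [0,0,0]
    - [0,0,0]
    - [0,0,0]
    - [0,0,0]
  claw: [1,1,1,1,1]

```text
time_s: 27.35
tool_pos: [0.4516, 0.218, 0.0193]
tool_rot: [-0.181, 0.983, 0.0, 0.0]
wrist_force: [0.1, -1.1, -0.4]
opening: -0.0001
```

play_rows:
  translation:
    - [0.03,0.01,0]
    - [0.06,0.02,0]
    - [0.09,0.04,0]
    - [0.12,0.05,0]
    - [0.12,0.05,0]
  rotation:
    - [0,0,0]
    - [0,0,0]
    - [0,0,0]
    - [0,0,0]
    - [0,0,0]
  claw: [1,1,1,1,1]

```text
time_s: 27.85
tool_pos: [0.4523, 0.2183, 0.0193]
tool_rot: [-0.181, 0.983, 0.0, -0.0]
wrist_force: [-1.8, -1.3, 1.5]
opening: -0.0
```

play_rows:
  translation:
    - [0.03,0.01,0]
    - [0.06,0.02,0]
    - [0.09,0.04,0]
    - [0.09,0.04,0]
  rotation:
    - [0,0,0]
    - [0,0,0]
    - [0,0,0]
    - [0,0,0]
  claw: [1,1,1,1]

```text
time_s: 28.25
tool_pos: [0.4522, 0.2184, 0.0192]
tool_rot: [-0.181, 0.983, -0.0, -0.001]
wrist_force: [-4.3, -2.6, 4.3]
opening: 0.0003
```

play_rows:
  translation:
    - [0.03,0.01,0]
    - [0.06,0.02,0]
    - [0.1,0.04,0]
    - [0.14,0.05,0]
    - [0.14,0.05,0]
    - [0.14,0.05,0]
  rotation:
    - [0,0,0]
    - [0,0,0]
    - [0,0,0]
    - [0,0,0]
    - [0,0,0]
    - [0,0,0]
  claw: [1,1,1,1,1,1]

```text
time_s: 28.85
tool_pos: [0.4522, 0.2184, 0.0191]
tool_rot: [-0.181, 0.983, -0.0, -0.002]
wrist_force: [-5.8, -2.4, 5.9]
opening: 0.0001
```

play_rows:
  translation:
    - [-0.15,-0.06,0]
    - [-0.35,-0.13,0]
    - [-0.7,-0.27,0]
    - [-1.2,-0.46,0]
    - [-1.5,-0.57,1]
    - [-1.5,-0.57,4]
    - [-1.5,-0.57,9]
    - [-3,-0.57,14]
    - [-6,-0.57,19]
    - [-8,-0.57,21]
    - [-8,-0.57,21]
    - [-8,-0.57,21]
    - [-8,-0.57,21]
  rotation:
    - [0,0,0]
    - [0,0,0]
    - [0,0,0]
    - [0,0,0]
    - [0,0,0]
    - [0,0,0]
    - [0,0,0]
    - [0,0,0]
    - [0,0,0]
    - [0,0,0]
    - [0,0,0]
    - [0,0,0]
    - [0,0,0]
  claw: [1,1,1,1,1,1,1,1,1,1,1,1,1]

```text
time_s: 30.15
tool_pos: [0.3746, 0.2134, 0.2286]
tool_rot: [-0.181, 0.983, -0.0, -0.0]
wrist_force: [-0.0, 0.6, 0.4]
opening: -0.0
```

```bash
python3 - <<'E'
from h import *
s=bot.get_state();print(s["tool_pos"],s["wrist_force"])
im,c=snap("wrist","w10");np.save("w10.npy",c[1])
p=proj(c,[.519,.243,.02])[0].astype(int);print(p)
x,y=max(0,min(p[0]-80,352)),max(0,min(p[1]-60,264));print(x,y)
cv2.imwrite("pics/v10.png",cv2.resize(im[y:y+120,x:x+160],(800,600),interpolation=cv2.INTER_CUBIC))
E
```

```text
[0.3746 0.2134 0.2286] [-0.023   0.6299  0.4033]
[237 269]
157 209
```

The viewer's 12-picture limit is reached, so the remaining checks are numeric. I'll move to a clear viewpoint and measure the blank's edges by mask.

play_rows:
  translation:
    - [5,1,3]
    - [10,2,5]
    - [12,2,6]
    - [12,2,6]
    - [12,2,6]
    - [12,2,6]
    - [12,2,6]
  rotation:
    - [0,0,0]
    - [0,0,0]
    - [0,0,0]
    - [0,0,0]
    - [0,0,0]
    - [0,0,0]
    - [0,0,0]
  claw: [1,1,1,1,1,1,1]

```text
time_s: 30.9
tool_pos: [0.4932, 0.2333, 0.2883]
tool_rot: [-0.181, 0.983, -0.0, -0.001]
wrist_force: [-0.1, 0.1, -0.8]
opening: -0.0002
```

```bash
cat >chk.py <<'E'
from seg import *
import sys
im,c=snap("wrist",sys.argv[1]);np.save(sys.argv[1]+".npy",c[1])
h=cv2.cvtColor(im,cv2.COLOR_BGR2HSV)
p=proj(c,[.519,.243,.036])[0];print(p,h[int(p[1]),int(p[0])])
m=cv2.inRange(h,(8,60,60),(28,255,255))
t=np.radians(21.1);X=np.array([np.cos(t),np.sin(t),0]);Y=np.array([-X[1],X[0],0])
# blank is pale wood framed by the grey-white plate: keep wood inside the plate outline
H=np.array([.519,.243,0])
G=lambda P:np.c_[(P-H)@X,(P-H)@Y]*1e3
pl=np.array([H+sx*X*.09+sy*Y*.06+[0,0,.012] for sx,sy in((-1,-1),(1,-1),(1,1),(-1,1))])
k=np.zeros_like(m);cv2.fillPoly(k,[proj(c,pl).astype(np.int32)],255);m&=k
m=cv2.morphologyEx(m,cv2.MORPH_OPEN,np.ones((3,3)))
n=cv2.connectedComponentsWithStats(m);i=1+np.argmax(n[2][1:,4]);m=(n[1]==i).astype(np.uint8)
q=cv2.findContours(m,0,1)[0][0];print(n[2][i])
r=cv2.boxPoints(cv2.minAreaRect(q));Q=G(ray(c,r,.036));print(Q)
a=cv2.approxPolyDP(q,4,True)[:,0];print(np.c_[a,G(ray(c,a,.036)),G(ray(c,a,.012))].round(1))
# ascii
v=m.astype(bool);s=(h[...,1]<60)
x,y,w,hh=n[2][i][:4]
for yy in range(y-4,y+hh+4,4): print("".join("#" if v[yy,xx] else "." if s[yy,xx] and h[yy,xx,2]>130 else "," if s[yy,xx] else " " for xx in range(x-16,x+w+30,2)))
E
python3 chk.py w11
```

```text
[254.6079 180.4369] [ 16 128 184]
[ 237  135   37   84 2929]
[[-63.8094 -23.4945]
 [-63.5302  25.3424]
 [ 57.5685  26.8588]
 [ 57.2447 -26.3981]]
[[239.  135.  -63.8 -20.8 -61.4 -22.1]
 [238.  217.   55.7 -24.9  65.3 -26.4]
 [270.  218.   57.5  22.4  67.3  23.7]
 [272.  136.  -62.2  24.  -59.7  25.4]]
......................................    
.........#####........................    
........##################............    
........##################............    
........##################............    
........##################............    
........##################............    
........##################............    
........##################............    
........##################............    
.........#################............    
........##################............    
........##################...........     
........##################...........     
........##################...........     
........ #################...........     
.........#################...........     
.........#################...........     
.........#################...........     
.........#################...........     
.........#################...........     
.........#################...........     
.................,...................
```

```bash
python3 - <<'E'
from h import *
im=cv2.imread("pics/w11.png");c=(bot.calibration("wrist")["K"],np.load("w11.npy"))
S=cv2.GaussianBlur(cv2.cvtColor(im,cv2.COLOR_BGR2HSV)[...,1].astype(float),(3,3),0)
def cross(v,a,b):
    s=v[a:b];t=90;i=np.where((s[:-1]<t)!=(s[1:]<t))[0]
    return None if len(i)==0 else a+i[0]+(t-s[i[0]])/(s[i[0]+1]-s[i[0]])
t=np.radians(21.1);X=np.array([np.cos(t),np.sin(t),0]);Y=np.array([-X[1],X[0],0]);H=np.array([.519,.243,0])
for n,a,b,sd in(("-y",228,250,0),("+y",262,285,0),("far",205,230,1),("near",125,145,1)):
    P=[]
    for k in (range(142,214) if sd==0 else range(243,268)):
        e=cross(S[k] if sd==0 else S[:,k],a,b)
        if e is not None:P.append((e,k) if sd==0 else (k,e))
    Q=ray(c,P,.036 if n!="near" else .024)-H;u,v=(Q@X*1e3,Q@Y*1e3)
    if sd:u,v=v,u
    f=np.polyfit(u,v,1);r=v-np.polyval(f,u);g=abs(r)<2*r.std()+.1;f=np.polyfit(u[g],v[g],1);print(n,len(P),"pos",np.polyval(f,0),"slope deg",np.degrees(f[0]),"sd",r.std())
E
```

```text
-y 72 pos -24.185045586213693 slope deg -0.3967242011020957 sd 0.12429904385649473
+y 72 pos 23.86025540019763 slope deg -0.4731443089349127 sd 0.2900088928961209
far 25 pos 57.12257540466828 slope deg 0.24900250819331293 sd 0.03305544532041305
near 25 pos -61.694267193895044 slope deg 0.7526352907446836 sd 0.07882423972618463
```

```bash
python3 - <<'E'
from h import *
im=cv2.imread("pics/w11.png");c=(bot.calibration("wrist")["K"],np.load("w11.npy"))
hs=cv2.cvtColor(im,cv2.COLOR_BGR2HSV);S=cv2.GaussianBlur(hs[...,1].astype(float),(3,3),0)
t=np.radians(21.1);X=np.array([np.cos(t),np.sin(t),0]);Y=np.array([-X[1],X[0],0]);H=np.array([.519,.243,0]);C=np.array([.5202,.239,0])
print("pred hole px",proj(c,[C+sx*X*.083+sy*Y*.055+[0,0,.012] for sx,sy in((-1,-1),(-1,1),(1,-1),(1,1))]),"edges",proj(c,[C-X*.095+[0,0,.012],C-Y*.065+[0,0,.012],C+Y*.065+[0,0,.012]]))
P0=[]
for y0,ks,sd in((-1,range(140,205),0),(1,range(140,185),0),(0,range(230,285),1)):
    P=[]
    for k in ks:
        v=S[k] if sd==0 else S[:,k]
        o=int(proj(c,C+y0*Y*.065-(y0==0)*X*.095+[0,0,.012])[0][0 if sd==0 else 1])
        s=v[o-9:o+9]-90;i=np.where(s[:-1]*s[1:]<0)[0]
        if len(i): e=o-9+i[0]+s[i[0]]/(s[i[0]]-s[i[0]+1]);P.append((e,k) if sd==0 else (k,e))
    Q=ray(c,P,.012)-H;u,v=Q@X*1e3,Q@Y*1e3
    if sd:u,v=v,u
    f=np.polyfit(u,v,1);r=v-np.polyval(f,u);g=abs(r)<1.5*r.std()+.05;f=np.polyfit(u[g],v[g],1);print(y0,len(P),"pos",np.polyval(f,0),"slope",np.degrees(f[0]),r.std())
# dark spots = screws, stop
d=cv2.inRange(hs,(0,0,0),(180,70,110));n=cv2.connectedComponentsWithStats(d)
for s,q in zip(n[2][1:],n[3][1:]):
    if 8<s[4]<200 and 190<q[0]<320 and 90<q[1]<260: print("dark",s,q,((ray(c,q,.012)[0]-H)@np.c_[X,Y]*1e3))
E
```

```text
pred hole px [[212.4923 119.4367]
 [290.1478 118.9844]
 [217.6074 227.3054]
 [287.0146 226.9141]] edges [[251.2365 110.408 ]
 [208.5305 176.4341]
 [295.1579 175.9381]]
-1 65 pos -70.22084303047095 slope -0.018938803634357702 0.13346545204213792
1 45 pos 60.94440890417811 slope 0.049999280241591136 0.12692209077829278
0 55 pos -97.39786083694693 slope -0.15659150053528065 0.08890345383686923
dark [209 116   7   6  32] [212.  118.5] [-84.6112 -59.7975]
dark [288 116   5   5  22] [289.9091 118.0909] [-84.5497  50.4616]
dark [253 220   5   4  17] [255.1176 221.5882] [73.2602  0.3405]
dark [215 225   6   5  23] [217.3913 226.7826] [ 81.7781 -59.4667]
dark [285 225   4   4  14] [286.7143 226.5   ] [81.9642 50.3414]
```

The plate edges read 0.0° against the jig axis, but both long blank edges read about −0.4°. That may be bias, or a 0.6 mm gap at the far pin. The end press was also only 6 N. There is time, so I'll press the side and then the end again, and re-measure.

play_rows:
  translation:
    - [1.83,0.68,-3]
    - [1.83,0.68,-8]
    - [1.83,0.68,-13]
    - [1.83,0.68,-17]
    - [1.83,0.68,-20]
    - [1.83,0.68,-22]
    - [1.83,0.68,-24]
    - [1.83,0.68,-25.5]
    - [1.83,0.68,-26.5]
    - [1.83,0.68,-26.9]
    - [1.83,0.68,-26.9]
    - [1.83,0.68,-26.9]
  rotation:
    - [0,0,0.004]
    - [0,0,0.004]
    - [0,0,0.004]
    - [0,0,0.004]
    - [0,0,0.004]
    - [0,0,0.004]
    - [0,0,0.004]
    - [0,0,0.004]
    - [0,0,0.004]
    - [0,0,0.004]
    - [0,0,0.004]
    - [0,0,0.004]
  claw: [0.28,0.28,0.28,0.28,0.28,0.28,0.28,0.28,0.28,0.28,0.28,0.28]

```text
time_s: 32.15
tool_pos: [0.5134, 0.2406, 0.0211]
tool_rot: [-0.183, 0.983, 0.0, 0.001]
wrist_force: [-0.6, 1.2, 0.2]
opening: 0.0616
```

play_rows:
  translation:
    - [-0.03,0.09,0]
    - [-0.07,0.19,0]
    - [-0.11,0.28,0]
    - [-0.14,0.37,0]
    - [-0.16,0.42,0]
    - [-0.18,0.47,0]
    - [-0.19,0.5,0]
    - [-0.2,0.53,0]
    - [-0.21,0.56,0]
    - [-0.21,0.56,0]
  rotation:
    - [0,0,0]
    - [0,0,0]
    - [0,0,0]
    - [0,0,0]
    - [0,0,0]
    - [0,0,0]
    - [0,0,0]
    - [0,0,0]
    - [0,0,0]
    - [0,0,0]
  claw: [0.28,0.28,0.28,0.28,0.28,0.28,0.28,0.28,0.28,0.28]

```text
time_s: 33.15
tool_pos: [0.511, 0.2457, 0.0203]
tool_rot: [-0.183, 0.983, -0.0, 0.0]
wrist_force: [-0.6, -1.1, -1.1]
opening: 0.0615
```

play_rows:
  translation:
    - [-0.01,0.03,0]
    - [-0.02,0.06,0]
    - [-0.03,0.09,0]
    - [-0.05,0.13,0]
    - [-0.06,0.17,0]
    - [-0.08,0.2,0]
    - [-0.08,0.2,0]
    - [-0.08,0.2,0]
  rotation:
    - [0,0,0]
    - [0,0,0]
    - [0,0,0]
    - [0,0,0]
    - [0,0,0]
    - [0,0,0]
    - [0,0,0]
    - [0,0,0]
  claw: [0.28,0.28,0.28,0.28,0.28,0.28,0.28,0.28]

```text
time_s: 33.95
tool_pos: [0.5109, 0.2461, 0.0205]
tool_rot: [-0.184, 0.983, -0.002, 0.0]
wrist_force: [2.3, -8.2, 1.3]
opening: 0.062
```

play_rows:
  translation:
    - [-0.02,0.05,0]
    - [-0.02,0.05,0]
    - [0.05,-0.15,0]
    - [0.13,-0.35,0]
    - [0.24,-0.65,0]
    - [0.24,-0.65,0.1]
    - [0.24,-0.65,0.7]
    - [0.24,-0.65,2.5]
    - [0.24,-0.65,5]
    - [0.24,-0.65,7]
    - [-7,-3.5,7]
    - [-7,-3.5,7]
    - [-7,-3.5,7]
    - [-7,-3.5,7]
    - [-7,-3.5,7]
    - [-7,-3.5,7]
    - [-7,-3.5,7]
  rotation:
    - [0,0,0]
    - [0,0,0]
    - [0,0,0]
    - [0,0,0]
    - [0,0,0]
    - [0,0,0]
    - [0,0,0]
    - [0,0,0]
    - [0,0,0]
    - [0,0,0]
    - [0,0,0]
    - [0,0,0]
    - [0,0,0]
    - [0,0,0]
    - [0,0,0]
    - [0,0,0]
    - [0,0,0]
  claw: [0.28,0.28,0.28,0.28,0.28,0.28,0.28,0.28,0.28,0.28,1,1,1,1,1,1,1]

```text
time_s: 35.65
tool_pos: [0.4409, 0.2133, 0.0902]
tool_rot: [-0.183, 0.983, 0.0, 0.0]
wrist_force: [0.7, -0.1, -0.3]
opening: 0.0
```

play_rows:
  translation:
    - [0,0,-2]
    - [0,0,-4]
    - [0,0,-5.5]
    - [0,0,-6.5]
    - [0,0,-6.9]
    - [0,0,-6.9]
    - [0.3,0.12,-6.9]
    - [0.6,0.23,-6.9]
    - [0.8,0.31,-6.9]
    - [0.9,0.35,-6.9]
    - [0.9,0.35,-6.9]
  rotation:
    - [0,0,0]
    - [0,0,0]
    - [0,0,0]
    - [0,0,0]
    - [0,0,0]
    - [0,0,0]
    - [0,0,0]
    - [0,0,0]
    - [0,0,0]
    - [0,0,0]
    - [0,0,0]
  claw: [1,1,1,1,1,1,1,1,1,1,1]

```text
time_s: 36.75
tool_pos: [0.4494, 0.2166, 0.0216]
tool_rot: [-0.183, 0.983, 0.0, 0.0]
wrist_force: [-0.5, 0.8, -0.0]
opening: -0.0
```

play_rows:
  translation:
    - [0.06,0.02,0]
    - [0.12,0.05,0]
    - [0.18,0.07,0]
    - [0.24,0.09,0]
    - [0.28,0.11,0]
    - [0.31,0.12,0]
    - [0.34,0.13,0]
    - [0.38,0.15,0]
    - [0.41,0.16,0]
    - [0.44,0.17,0]
    - [0.44,0.17,0]
  rotation:
    - [0,0,0]
    - [0,0,0]
    - [0,0,0]
    - [0,0,0]
    - [0,0,0]
    - [0,0,0]
    - [0,0,0]
    - [0,0,0]
    - [0,0,0]
    - [0,0,0]
    - [0,0,0]
  claw: [1,1,1,1,1,1,1,1,1,1,1]

```text
time_s: 37.85
tool_pos: [0.4525, 0.2179, 0.0212]
tool_rot: [-0.183, 0.983, -0.0, -0.001]
wrist_force: [-3.1, -1.8, 1.8]
opening: 0.0003
```

play_rows:
  translation:
    - [0.04,0.02,0]
    - [0.08,0.03,0]
    - [0.11,0.04,0]
    - [0.15,0.06,0]
    - [0.15,0.06,0]
    - [0.15,0.06,0]
  rotation:
    - [0,0,0]
    - [0,0,0]
    - [0,0,0]
    - [0,0,0]
    - [0,0,0]
    - [0,0,0]
  claw: [1,1,1,1,1,1]

```text
time_s: 38.45
tool_pos: [0.4525, 0.2179, 0.0211]
tool_rot: [-0.183, 0.983, -0.0, -0.002]
wrist_force: [-5.2, -2.3, 5.5]
opening: 0.0003
```

play_rows:
  translation:
    - [0.04,0.02,0]
    - [0.08,0.03,0]
    - [0.12,0.05,0]
    - [0.16,0.06,0]
    - [0.2,0.08,0]
    - [0.2,0.08,0]
    - [0.2,0.08,0]
  rotation:
    - [0,0,0]
    - [0,0,0]
    - [0,0,0]
    - [0,0,0]
    - [0,0,0]
    - [0,0,0]
    - [0,0,0]
  claw: [1,1,1,1,1,1,1]

```text
time_s: 39.15
tool_pos: [0.4525, 0.218, 0.0209]
tool_rot: [-0.183, 0.983, -0.001, -0.005]
wrist_force: [-9.6, -5.1, 7.9]
opening: 0.0003
```

play_rows:
  translation:
    - [-0.1,-0.04,0]
    - [-0.25,-0.1,0]
    - [-0.45,-0.17,0]
    - [-0.8,-0.31,0]
    - [-1.4,-0.54,0]
    - [-1.8,-0.6,1]
    - [-1.8,-0.6,4]
    - [-1.8,-0.6,9]
    - [-1.8,-0.6,14]
    - [-1.8,-0.6,19]
    - [1,0,24]
    - [3.5,1.3,26.6]
    - [3.5,1.3,26.6]
    - [3.5,1.3,26.6]
    - [3.5,1.3,26.6]
  rotation:
    - [0,0,0]
    - [0,0,0]
    - [0,0,0]
    - [0,0,0]
    - [0,0,0]
    - [0,0,0]
    - [0,0,0]
    - [0,0,0]
    - [0,0,0]
    - [0,0,0]
    - [0,0,0]
    - [0,0,0]
    - [0,0,0]
    - [0,0,0]
    - [0,0,0]
  claw: [1,1,1,1,1,1,1,1,1,1,1,1,1,1,1]

```text
time_s: 40.65
tool_pos: [0.4901, 0.232, 0.286]
tool_rot: [-0.183, 0.983, -0.0, -0.002]
wrist_force: [-0.1, -0.0, -0.3]
opening: -0.0002
```

```bash
cat >fit.py <<'E'
from h import *
import sys
im,c=snap("wrist",sys.argv[1]) 
hs=cv2.cvtColor(im,cv2.COLOR_BGR2HSV);S=cv2.GaussianBlur(hs[...,1].astype(float),(3,3),0)
t=np.radians(21.1);X=np.array([np.cos(t),np.sin(t),0]);Y=np.array([-X[1],X[0],0]);H=np.array([.519,.243,0])
def edge(n,along,lo,hi,off,z):
    "edge parallel to jig axis: along 0 = along x at y=off, 1 = along y at x=off (mm)"
    U,V=(X,Y) if along==0 else (Y,X);P=[]
    for s in np.linspace(lo,hi,50):
        d=np.linspace(-8,8,65);W=H+U*s/1e3+np.outer((off+d)/1e3,V)+[0,0,z]
        p=proj(c,W).astype(np.float32);v=cv2.remap(S.astype(np.float32),p[:,0],p[:,1],1)[:,0]
        mid=(v.max()+v.min())/2;q=v-mid;i=np.where(q[:-1]*q[1:]<0)[0]
        if len(i) and np.ptp(v)>30:
            j=i[np.argmax(abs(v[i+1]-v[i]))];P.append((s,off+d[j]+(d[1]-d[0])*q[j]/(q[j]-q[j+1])))
    P=np.array(P);f=np.polyfit(*P.T,1);r=P[:,1]-np.polyval(f,P[:,0]);g=abs(r)<1.5*r.std()+.05;f=np.polyfit(*P[g].T,1)
    print(n,len(P),"at 0: %.2f  slope %.2f deg sd %.2f"%(f[1],np.degrees(f[0]),r.std()))
edge("blank -y",0,-50,50,-25,.036);edge("blank +y",0,-50,50,25,.036)
edge("blank far",1,-18,18,60,.036);edge("blank near top",1,-18,18,-60,.036)
edge("plate -y",0,-60,50,-69,.012);edge("plate +y",0,-60,20,61,.012);edge("plate near",1,-45,40,-95,.012)
print(bot.get_state()["tool_pos"])
E
python3 fit.py w12v
```

```text
blank -y 50 at 0: -24.44  slope -0.10 deg sd 0.13
blank +y 50 at 0: 25.17  slope -0.07 deg sd 0.18
blank far 50 at 0: 58.10  slope 0.10 deg sd 0.09
blank near top 50 at 0: -63.65  slope -0.80 deg sd 0.14
plate -y 50 at 0: -70.21  slope 0.07 deg sd 0.14
plate +y 50 at 0: 60.90  slope 0.03 deg sd 0.11
plate near 50 at 0: -97.54  slope 0.05 deg sd 0.04
[0.49   0.232  0.2858]
```

After the second press (8.5 N side, 11 N end), the blank edges read −0.1° against the plate, and the end is at the stop within about 1 mm. The arm is clear, so I'm handing in.

```bash
python3 -c "
from cell import bot
print(bot.finish_job(), bot.get_state()['time_s'])"
```

```text
the job is handed in; nothing more can be done
the job is handed in; nothing more can be done
```

I took the longer blank from the rack, laid it flat on the bench and let go. I then re-grasped it, set it flat on the jig plate, and pressed it first against the two side pins and then against the end stop. The job is handed in; the last clock reading before that was about 40.7 s of the 67 s allowed.

**What disagreed:** After the first pressing, the end force was only about 6 N and the blank read about −0.4° off the jig axis. I repeated both presses in the same order, with 8.5 N or slightly more on the side and about 11 N on the end. I measured the angle more finely the second time and did not re-run the new method on the earlier picture. Part of the improvement may therefore come from the method.

**Last checks:**
- The fingers stopped where the stops should be, to within about 0.3 mm on both presses.
- The blank's long edges read −0.1° against the jig axis, and the plate's edges read about +0.05°.
- Its far end is within about 1 mm of the stop, which is the limit of the camera.
- The near-end edge gave a poor fit (−0.8°), which I discounted because the end face blends into that edge.

The 12-picture limit was used up before the end. The final state was checked only by numbers, and I did not re-measure the other objects. I saw no unexpected forces while moving.

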